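Lubricate and retract the index plunger of a board holder

TASK

The index plunger on the rotary circuit-board holder has run dry: give it a squirt by pressing the red nozzle cap of the yellow oil can clamped beside it fully down, then let the cap spring back up. After that pull the plunger's red knob straight up as far as it goes, so that the pin is clear of its hole and I can turn the table, and finish while still holding it up there with the fingers. Leave the plunger seated during the squirt, and leave the circuit board, jar, spool and screwdriver where they are.

Things in the scene. Friction and masses are not known exactly. Their poses are not given: they have to be found in the camera images.
- fixture: Rotary board holder, fixed. Base plate 12 mm thick, x -85 to 85, y -150 to 50 mm; origin on the bench under the plunger's axis, z up. Turntable (radius 50 mm, top at 40 mm, centre y = -62 mm, does not turn here) with four lugs with holes. Blue bracket post at y 25 to 43 mm; its arm (22 mm wide, y -12 to 43, top at 76 mm) holds a 20 mm brass guide sleeve (top at 86 mm) over the lug at the origin.
- knob: Red cylindrical pull knob of the index plunger, 26 mm diameter, 28 mm tall, axis vertical; origin at the centre of its underside, 89 mm above the bench when seated, its top at 117 mm. Nothing stands within 80 mm to the side of it at knob height. It moves only straight up and down.
- knob_grip (a point): Point on the knob's axis 18 mm above the knob's underside (107 mm above the bench when seated): a good height to grip it from above.
- plunger (a joint): Upward travel of the plunger (knob and pin) in m: 0 = pin seated 10 mm deep in its hole, 0.016 = fully pulled, against a hard stop. A spring pulls it back down with about 4.5 N at 0, rising to 9.3 N at 0.016; it snaps back when let go.
- pin_tip (a point): Lower end of the steel pin (7.6 mm diameter) of the plunger, on the plunger's axis; 30 mm above the bench when seated, 46 mm when fully pulled.
- seat_hole (a point): Centre of the mouth of the pin's seat hole (10 mm diameter) in the turntable lug, 40 mm above the bench.
- can: Yellow oil spray can, 48 mm diameter, clamped in a fixed stand (base 80 x 80 x 10 mm, black clamp ring, steel post on its +y side, 93 mm tall). Origin on the bench under the can's axis, z up. The spout, 11 to 21 mm out, points along its -y, roughly at the plunger 145 to 190 mm away.
- nozzle_top (a point): Centre of the top face of the can's red nozzle cap (24 mm diameter, 16 mm tall), 140 mm above the bench when up; the place to press straight down.
- nozzle (a joint): Downward travel of the nozzle cap in m: 0 = up, 0.006 = fully pressed, against a hard stop. A spring pushes it up with about 3.2 N at 0, rising to 8 N at 0.006.
- board: Green circuit board 70 x 56 mm, up to 11 mm tall with its parts, lying loose in the nest on the turntable (underside 40 mm above the bench). Origin at the centre of its underside. Bystander.
- jar: Amber glass jar with white lid, 52 mm diameter, 70 mm tall, standing on the bench; origin at the centre of its underside. Bystander.
- spool: Grey solder spool, 56 mm diameter, 44 mm tall, standing on end on the bench; origin at the centre of its underside. Bystander.
- screwdriver: Screwdriver 150 mm long lying on the bench; origin under its middle, handle towards its -x. Bystander.
There are look-alikes about, which are no part of the job. Of the things that look like the can, the middle-sized one is meant.

How it is judged:
By the outcome, as a careful person would: the job done as asked, in the order asked, and still so for the second after the job is handed in, while the arm keeps its last pose, push and grip.
It also fails if it takes over 35 s, if anything falls off the work surface, if the arm or the gripper's body presses on something with over 40 N, if the wrist force passes 120 N, or if a joint passes its speed limit or range.

ROBOT

A 7-joint arm with a two-finger parallel gripper is mounted at the origin on the work surface. World frame = base frame: x ahead of the robot, y to its left, z up, the work surface at z = 0. Lengths are in m, angles in rad, forces in N, time in s.
With the tool pointing down it reaches from about 0.425 to 0.95 m from the base axis. Payload 4.7 kg.
Tool frame: the origin (TCP) lies midway between the tips of the shut fingers; the grasp point (between the pads) lies 19 mm behind it; z points along the fingers, y is the direction in which the jaws open and shut (so a half turn about z gives the same grasp; the last joint's range is limited). The gripper opens to 85 mm and grips with 20 to 120 N. Pads are 22 mm wide; open, the fingers measure 114 mm over their backs; the gripper's body (76 mm by 85 mm) begins 54 mm behind the grasp point. The pads swing forward as they close: fully open they stand 13 mm farther back than shut.
Start: joints at [1.133, 0.469, -0.049, 1.532, 0.024, 1.141, -0.082], TCP at [0.268, -0.619, 0.211] pointing down, gripper open.
Joint ranges: [-2.59, 2.59], [-0.33, 1.99], [-1.39, 1.29], [0.1, 2.45], [-1.04, 4.18], [0.21, 1.99], [-2.66, 2.66]. Speed limits (rad/s): [2.57, 2.57, 3.14, 3.14, 3.14, 3.14, 3.14].

INTERFACE

Orientations are given as a 3x3 rotation matrix whose columns are the frame's x, y, z axes.
In Python, from rig import robot gives the robot as it stands.
- The arm moves only by the tool move_arm, never from a script. Its argument "series" is text: rows parted by semicolons, each of 4 numbers parted by spaces: the shift along the tool's x, y, z in m, then the turn about the tool's z in rad. In form: x y z roll; .... A call has 1 to 8 rows; each row shifts and turns the commanded pose from where the row before left it, along the tool's axes as they then stand; what a row does not reach is not made up. A row lasts 1/12 s, in which the tool goes at most 41.7 mm and 7.16 degrees, less where a joint would pass 70% of its speed; a pose out of reach is approached as far as the arm can. A call is refused whole if a number of a shift passes 0.0417 or a number of a turn 0.125, either way. A call with a gripper value outside its range is refused whole. "gripper" is the gripper's target within -1 to 1 (shut at 1, half-way at 0, fully open at -1), set as the call begins (left out, the last holds). The fingers move at their own pace and stop on an object; the grip force is fixed at half the most. Time passes only in rows, so rows that do not move let the fingers close. It gives the time, the measured TCP pose, the force and the opening at its end, in the units of the state.
- robot.get_state(): the state, without advancing time (a new reading comes with each control period).
- robot.get_image(name): name is "scene" or "top" or "wrist"; returns (picture, depth): 384x512x3 uint8, red, green, blue; 384x512 float32, m along the optical axis (not along the pixel's ray), 0 where there is no reading.
- robot.calibration(name): a dict with "camera_matrix" (3x3 intrinsics, pixels), "R" (3x3) and "t" (3): a world point X has camera coordinates R X + t; the wrist camera has in their place "mount" (4x4, takes a point from camera to tool coordinates, whose origin is the TCP and whose axes are the flange's). Camera axes: x right, y down, z forward; pixel columns grow to the right and rows downward; lengths in m; the calibration is good to about 2 mm. A picture is of the moment at which its call begins: read the wrist's pose just before it. calibration takes no time and is no camera call.
- robot.sign_off(): hands the job in, once; it reports no verdict.
The state is a dict: "clock": time; "joint_pos": joint angles; "joint_vel": joint speeds; "joint_efforts": joint torques, N m; "tcp_pos": TCP position; "ee_rot": TCP orientation; "ft_force": force on the tool from outside, world axes, zero at the start; "wrist_torque": the same for the moment, N m; "finger_gap": finger opening in m.
Only numpy, scipy, OpenCV 4.12 (cv2) and the standard library are available. Lean on these libraries where they do the work, as an engineer would, in place of code of your own. Each camera call takes 0.05 s, during which the arm holds its last target.

## Working session

There is one attempt and no reset: what is moved stays moved. The work goes in short steps, Python scripts to look and compute and a tool call to move; the robot and the scene stay as the last step left them, time stands still between calls to the robot, and variables do not carry over. Pictures are saved under pics/ and viewed, and the job is handed in when it is done.

Besides the shell and the picture viewer there is one more tool, called after "Request:" in YAML: its name, and indented under it one key for each argument. move_arm: Moves the arm, as the interface text tells. Its arguments: {"type":"object","properties":{"series":{"type":"string"},"gripper":{"type":"number"}},"required":["series"]}

```bash
ls; mkdir -p pics
python3 - <<'E'
from rig import robot
import cv2, numpy as np
s=robot.get_state()
for k,v in s.items(): print(k,np.round(v,3).tolist())
for n in ["scene","top","wrist"]:
    p,d=robot.get_image(n); cv2.imwrite(f"pics/{n}0.png",p[:,:,::-1]); np.save(f"pics/{n}0.npy",d)
    c=robot.calibration(n); print(n,{k:np.round(v,4).tolist() for k,v in c.items()})
E
```

```text
pics
clock 0.0
joint_pos [1.133, 0.469, -0.049, 1.534, 0.024, 1.141, -0.082]
joint_vel [-0.001, -0.001, 0.001, 0.0, -0.003, -0.001, -0.001]
joint_efforts [-0.001, -51.031, -0.047, -23.772, 0.011, 0.007, -0.0]
tcp_pos [0.268, -0.619, 0.21]
ee_rot [[0.918, 0.398, -0.001], [0.398, -0.918, 0.002], [-0.0, -0.002, -1.0]]
ft_force [0.611, 0.378, 0.389]
wrist_torque [-0.015, 0.041, -0.011]
finger_gap 0.085
scene {'camera_matrix': [[473.5463, 0.0, 248.0088], [0.0, 473.5463, 189.3231], [0.0, 0.0, 1.0]], 'R': [[0.5727, 0.8196, 0.0151], [0.7045, -0.4827, -0.5203], [-0.4192, 0.3086, -0.8539]], 't': [-0.304, -0.3596, 1.3821]}
top {'camera_matrix': [[425.7282, 0.0, 260.3759], [0.0, 425.7282, 183.3969], [0.0, 0.0, 1.0]], 'R': [[-0.001, -1.0, -0.0009], [-0.9967, 0.0011, -0.0812], [0.0812, 0.0008, -0.9967]], 't': [-0.055, 0.6022, 0.9966]}
wrist {'camera_matrix': [[320.9745, 0.0, 255.7338], [0.0, 320.9745, 191.7287], [0.0, 0.0, 1.0]], 'mount': [[0.0012, -0.9579, -0.2871, 0.0739], [1.0, 0.0014, -0.0003, -0.0], [0.0007, -0.2871, 0.9579, -0.1628], [0.0, 0.0, 0.0, 1.0]]}
```

View pics/scene0.png

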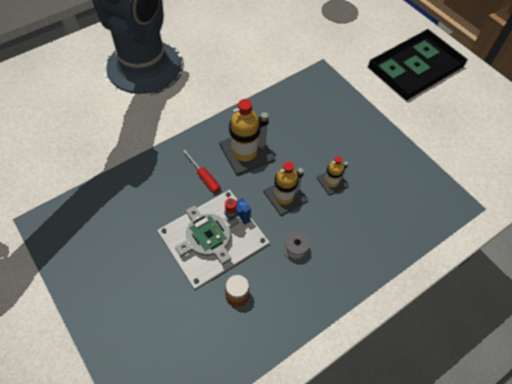

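View pics/top0.png

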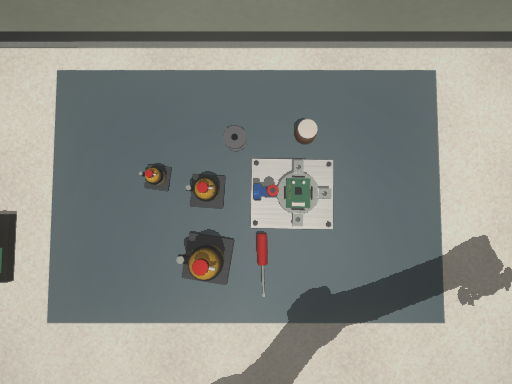

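View pics/wrist0.png

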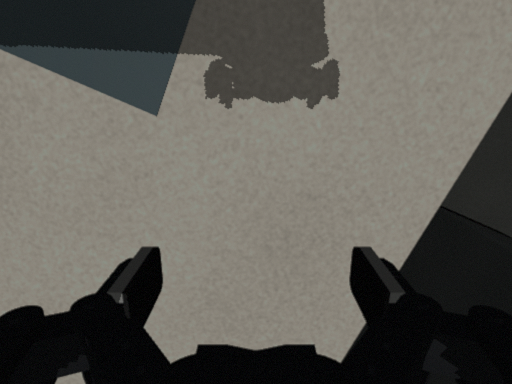

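The top view shows the fixture's red knob at (272,190), the middle can's red cap at (203,188), the big can at (200,267) and the small can at (152,173). In the scene view the knob is at (231,203) and the middle cap at (288,168).

```bash
cat > h.py <<'E'
import numpy as np, cv2
from rig import robot
def redblobs(p):
    h=cv2.cvtColor(p,cv2.COLOR_RGB2HSV)
    m=(((h[...,0]<6)|(h[...,0]>172))&(h[...,1]>170)&(h[...,2]>90)).astype(np.uint8)
    n,l,st,ce=cv2.connectedComponentsWithStats(m)
    return [(ce[i],st[i],l==i) for i in range(1,n) if st[i][4]>8]
def ray(n,uv,z,s=None):
    c=robot.calibration(n);K=np.array(c["camera_matrix"])
    d=np.linalg.inv(K)@[uv[0],uv[1],1]
    if n=="wrist":
        M=np.array(c["mount"]);R=np.array(s["ee_rot"]);o=R@M[:3,3]+s["tcp_pos"];d=R@M[:3,:3]@d
    else:
        R=np.array(c["R"]);o=-R.T@c["t"];d=R.T@d
    return o+d*(z-o[2])/d[2]
def pts(n,d,mask,s=None):
    v,u=np.nonzero(mask&(d>0));z=d[v,u]
    c=robot.calibration(n);K=np.array(c["camera_matrix"])
    P=np.linalg.inv(K)@np.vstack([u*z,v*z,z])
    if n=="wrist":
        M=np.array(c["mount"]);return (np.array(s["ee_rot"])@(M[:3,:3]@P+M[:3,3:])+np.array(s["tcp_pos"])[:,None]).T
    return (np.array(c["R"]).T@(P-np.array(c["t"])[:,None])).T
E
python3 - <<'E'
from h import *
for n in ["top","scene"]:
    p=cv2.imread(f"pics/{n}0.png")[:,:,::-1].copy();d=np.load(f"pics/{n}0.npy")
    for ce,st,m in redblobs(p):
        P=pts(n,d,m); zt=np.percentile(P[:,2],90); T=P[P[:,2]>zt-.006]
        print(n,ce.round(1),st,"zt",zt.round(3),"topmean",T.mean(0).round(4),"mid",((T.max(0)+T.min(0))/2).round(4),len(T), "ray.140",ray(n,ce,.14)[:2].round(3),"ray.117",ray(n,ce,.117)[:2].round(3))
E
```

```text
top [148.6 173.1] [145 170   8   7  43] zt 0.108 topmean [0.6187 0.1916 0.1057] mid [0.6188 0.1919 0.1059] 43 ray.140 [0.615 0.183] ray.117 [0.617 0.189]
top [201.8 186.8] [197 182  11  11  89] zt 0.143 topmean [0.5855 0.0686 0.1407] mid [0.5852 0.0684 0.1404] 89 ray.140 [0.586 0.069] ray.117 [0.587 0.072]
top [261.8 249.7] [258 234   8  31 193] zt 0.028 topmean [ 0.4449 -0.0587  0.0253] mid [ 0.4462 -0.0581  0.0267] 184 ray.140 [ 0.453 -0.058] ray.117 [ 0.451 -0.059]
top [199.6 266.9] [192 260  16  15 193] zt 0.195 topmean [0.4235 0.064  0.1934] mid [0.4234 0.0644 0.1933] 192 ray.140 [0.417 0.072] ray.117 [0.415 0.075]
scene [244.6 104.6] [238 100  14  10 110] zt 0.195 topmean [0.4253 0.0608 0.1924] mid [0.4248 0.0611 0.1923] 109 ray.140 [0.387 0.088] ray.117 [0.371 0.099]
scene [337.8 159.4] [335 157   7   6  32] zt 0.106 topmean [0.6193 0.189  0.1042] mid [0.6189 0.1895 0.1043] 31 ray.140 [0.635 0.167] ray.117 [0.625 0.181]
scene [288.1 166. ] [284 162   9   9  67] zt 0.141 topmean [0.5863 0.0657 0.1399] mid [0.5869 0.0666 0.1398] 66 ray.140 [0.586 0.066] ray.117 [0.575 0.077]
scene [208.  179.4] [198 168  22  24 233] zt 0.026 topmean [ 0.4501 -0.0611  0.0241] mid [ 0.4483 -0.061   0.0243] 181 ray.140 [ 0.517 -0.097] ray.117 [ 0.504 -0.091]
scene [230.4 204.2] [226 199  11  10  61] zt 0.118 topmean [ 0.5835 -0.0847  0.1168] mid [ 0.5817 -0.0839  0.1168] 60 ray.140 [ 0.595 -0.092] ray.117 [ 0.584 -0.085]
```

Request:
move_arm:
  series: "0 0 -0.03 0; 0 0 -0.03 0; 0.029 -0.024 -0.015 0; 0.029 -0.024 -0.015 0; 0.029 -0.024 0 0; 0.029 -0.024 0 0; 0.029 -0.024 0 0; 0.029 -0.024 0 0"
  gripper: 1

```text
clock: 0.82
tcp_pos: [0.3712, -0.4162, 0.3009]
ee_rot: [[0.918, 0.397, -0.0], [0.397, -0.918, -0.0], [-0.0, 0.0, -1.0]]
ft_force: [1.5, -0.3, -0.3]
finger_gap: -0.0
```

Request:
move_arm:
  series: "0.029 -0.024 0 0; 0.029 -0.024 0 0; 0.029 -0.024 0 0; 0.029 -0.024 0 0; 0.029 -0.024 0 0; 0.029 -0.024 0 0; 0.029 -0.024 0 0; 0.029 -0.024 0 0"

```text
clock: 1.48
tcp_pos: [0.5076, -0.1479, 0.3009]
ee_rot: [[0.918, 0.397, -0.0], [0.397, -0.918, -0.0], [-0.0, 0.0, -1.0]]
ft_force: [1.4, -0.2, 0.1]
finger_gap: 0.0001
```

Request:
move_arm:
  series: "0.029 -0.024 0 0; 0.029 -0.024 0 0; 0.029 -0.024 0 0; 0.029 -0.024 0 0; 0 0 0 0; 0 0 0 0"

```text
clock: 1.98
tcp_pos: [0.5758, -0.0125, 0.3004]
ee_rot: [[0.915, 0.403, -0.001], [0.403, -0.915, 0.001], [-0.0, -0.001, -1.0]]
ft_force: [-0.4, -0.4, 0.4]
finger_gap: 0.0001
```

Run:
```python
from h import *
s=robot.get_state()
for k in ["clock","joint_pos","tcp_pos","ee_rot","ft_force","finger_gap"]: print(k,np.round(s[k],4).tolist())
p,d=robot.get_image("wrist"); cv2.imwrite("pics/wrist1.png",p[:,:,::-1])
for ce,st,m in redblobs(p):
    P=pts("wrist",d,m,s); zt=np.percentile(P[:,2],90); T=P[P[:,2]>zt-.005]
    print(ce.round(1),st,zt.round(3),"topmean",T.mean(0).round(4),"mid",((T.max(0)+T.min(0))/2).round(4),len(T))
```

```text
clock 1.9833
joint_pos [0.2957, 0.2736, -0.4349, 1.6345, 0.1186, 1.2607, -1.3178]
tcp_pos [0.5758, -0.0125, 0.3004]
ee_rot [[0.9154, 0.4026, -0.0009], [0.4026, -0.9154, 0.001], [-0.0004, -0.0013, -1.0]]
ft_force [-0.4031, -0.3812, 0.379]
finger_gap 0.0001
[92.6 46.9] [ 84  38  18  18 241] 0.105 topmean [0.6193 0.1911 0.1041] mid [0.6191 0.1915 0.1038] 227
[187.1 128.5] [176 118  24  23 407] 0.141 topmean [0.5868 0.0678 0.1396] mid [0.5867 0.0678 0.1388] 386
[313.8 183.1] [303 171  23  25 339] 0.117 topmean [ 0.5824 -0.0801  0.1165] mid [ 0.5818 -0.0808  0.1162] 290
[255.3 225.5] [245 216  21  19 273] 0.025 topmean [ 0.4744 -0.0557  0.0267] mid [ 0.5232 -0.0381  0.1733] 201
[123.  286.8] [107 267  33  38 881] 0.193 topmean [0.4287 0.063  0.1953] mid [0.4912 0.0528 0.2841] 749
```

View pics/wrist1.png

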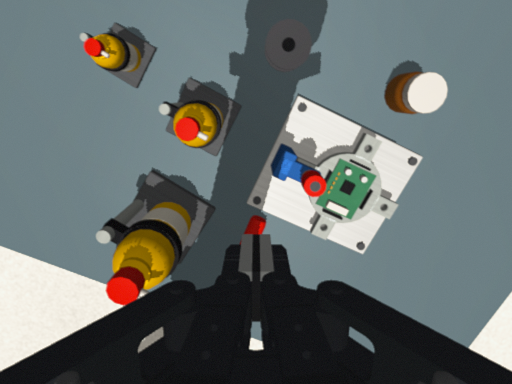

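The wrist view shows the middle cap at (187,128), the knob at (314,184) and the plunger seated. I'm moving over the middle can's cap, at (0.587, 0.0676).

Request:
move_arm:
  series: "0.014 -0.023 0 0; 0.014 -0.023 0 0; 0.014 -0.023 0 0; 0 0 0.03 0; 0 0 0.03 0; 0 0 0.03 0; 0 0 0.03 0; 0 0 0 0"

```text
clock: 2.7
tcp_pos: [0.5823, 0.061, 0.1748]
ee_rot: [[0.919, 0.395, -0.012], [0.395, -0.919, -0.003], [-0.012, -0.002, -1.0]]
ft_force: [-0.4, -0.7, -1.3]
finger_gap: 0.0
```

Run:
```python
from h import *
s=robot.get_state();R=np.array(s["ee_rot"])
for n in ["wrist","scene"]:
    s=robot.get_state()
    p,d=robot.get_image(n); cv2.imwrite(f"pics/{n}2.png",p[:,:,::-1])
    for ce,st,m in redblobs(p):
        P=pts(n,d,m,s); zt=np.percentile(P[:,2],90); T=P[P[:,2]>zt-.005]
        print(n,ce.round(1),st,zt.round(3),"topmean",T.mean(0).round(4),"mid",((T.max(0)+T.min(0))/2).round(4),len(T))
print(s["tcp_pos"],s["ft_force"])
```

```text
wrist [101.8  75.4] [ 89  62  29  27 566] 0.105 topmean [0.6196 0.192  0.1041] mid [0.6195 0.1925 0.1035] 549
wrist [247.9 199.7] [ 231  181   35   38 1038] 0.141 topmean [0.5874 0.069  0.1396] mid [0.5867 0.0689 0.1386] 953
wrist [416.  261.9] [ 395  241   46   45 1145] 0.117 topmean [ 0.5825 -0.0788  0.1162] mid [ 0.5818 -0.0805  0.1151] 655
wrist [311.4 284.1] [304 279  15  12 118] 0.023 topmean [ 0.5009 -0.0352  0.0546] mid [ 0.5402 -0.0039  0.1308] 51
scene [244.6 104.7] [238 100  14  11 113] 0.194 topmean [0.4257 0.0609 0.1926] mid [0.4267 0.0615 0.1924] 105
scene [337.8 159.4] [335 157   7   6  32] 0.106 topmean [0.619  0.1892 0.1041] mid [0.6196 0.19   0.1047] 32
scene [288.2 166. ] [284 163   9   7  52] 0.142 topmean [0.5867 0.0658 0.1402] mid [0.5868 0.0653 0.1406] 52
scene [208.4 180.1] [198 168  22  24 203] 0.027 topmean [ 0.4508 -0.0616  0.0248] mid [ 0.4474 -0.06    0.0266] 141
scene [230.4 204.3] [226 199  11  10  61] 0.118 topmean [ 0.5837 -0.0852  0.1166] mid [ 0.5822 -0.0844  0.1167] 60
[0.58440977 0.06176739 0.17812445] [0.06997268 0.50488999 0.29206531]
```

View pics/wrist2.png

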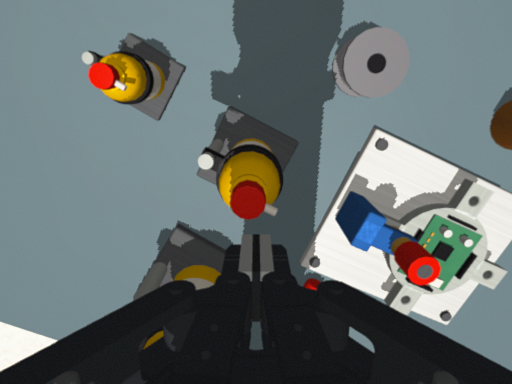

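View pics/scene2.png

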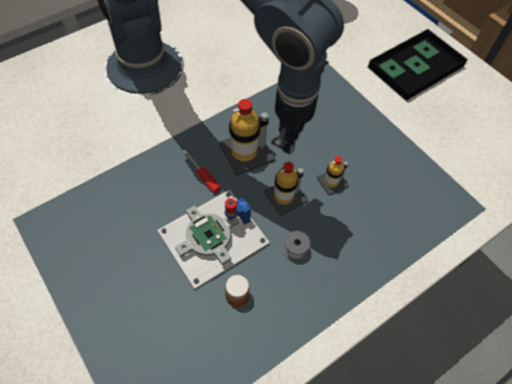

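Request:
move_arm:
  series: "0 0 0 0; 0 0 0 0; 0 0 0 0"

```text
clock: 3.05
tcp_pos: [0.588, 0.0645, 0.183]
ee_rot: [[0.918, 0.397, 0.004], [0.397, -0.918, 0.0], [0.004, 0.001, -1.0]]
ft_force: [-0.8, -0.5, 0.2]
finger_gap: 0.0001
```

```bash
cat > st.py <<'E'
from h import *
import sys
s=robot.get_state();R=np.array(s["ee_rot"])
print(round(s["clock"],2),np.round(s["tcp_pos"],4),np.round(s["ft_force"],2),s["finger_gap"],"R",R.round(3).tolist())
if len(sys.argv)>1:
    t=np.array(eval(sys.argv[1])); print("shift tool",(R.T@(t-s["tcp_pos"])).round(4))
E
python3 st.py "[.587,.0675,.146]"
```

```text
3.05 [0.588  0.0645 0.183 ] [-0.82 -0.46  0.2 ] 0.00013726216554536125 R [[0.918, 0.397, 0.004], [0.397, -0.918, 0.0], [0.004, 0.001, -1.0]]
shift tool [ 0.0002 -0.0031  0.037 ]
```

Request:
move_arm:
  series: "0 -0.001 0.008 0; 0 -0.001 0.008 0; 0 -0.001 0.008 0; 0 0 0.006 0; 0 0 0 0; 0 0 0 0; 0 0 0 0; 0 0 0 0"

```text
clock: 3.72
tcp_pos: [0.5859, 0.0674, 0.1512]
ee_rot: [[0.918, 0.398, 0.001], [0.398, -0.918, 0.0], [0.001, 0.0, -1.0]]
ft_force: [0.4, -0.2, 0.4]
finger_gap: -0.0002
```

```bash
python3 st.py "[.587,.0675,.140]"
```

```text
3.72 [0.5859 0.0674 0.1512] [ 0.39 -0.21  0.43] -0.00017686231590776123 R [[0.918, 0.398, 0.001], [0.398, -0.918, 0.0], [0.001, 0.0, -1.0]]
shift tool [0.0011 0.0004 0.0112]
```

Request:
move_arm:
  series: "0.001 0 0.006 0; 0 0 0.004 0; 0 0 0.003 0; 0 0 0.002 0; 0 0 0.002 0; 0 0 0 0; 0 0 0 0; 0 0 0 0"

```text
clock: 4.38
tcp_pos: [0.5866, 0.0677, 0.134]
ee_rot: [[0.918, 0.398, 0.0], [0.398, -0.918, -0.0], [0.0, 0.0, -1.0]]
ft_force: [-0.7, -0.4, 0.1]
finger_gap: -0.0002
```

Run:
```python
from h import *
for n in ["wrist","scene"]:
    s=robot.get_state()
    p,d=robot.get_image(n)
    if n=="scene": p2=cv2.resize(p[110:230,220:380],(800,600),interpolation=cv2.INTER_CUBIC)
    else: p2=p
    cv2.imwrite(f"pics/{n}3.png",p2[:,:,::-1])
    for ce,st,m in redblobs(p):
        P=pts(n,d,m,s); zt=np.percentile(P[:,2],90); T=P[P[:,2]>zt-.005]
        print(n,ce.round(1),st,zt.round(3),"topmean",T.mean(0).round(4),len(T))
print(s["tcp_pos"],s["ft_force"])
```

```text
wrist [81.5 84.8] [ 64  69  38  32 878] 0.105 topmean [0.6197 0.1915 0.104 ] 799
wrist [253.5 226. ] [233 211  43  34 863] 0.14 topmean [0.592  0.0716 0.1396] 689
wrist [447.8 300.8] [ 421  276   58   53 1718] 0.117 topmean [ 0.5828 -0.0784  0.1161] 900
scene [244.6 104.7] [238 100  14  11 113] 0.194 topmean [0.4254 0.061  0.1925] 108
scene [337.8 159.4] [335 157   7   6  32] 0.106 topmean [0.6191 0.189  0.1044] 32
scene [287.7 167.1] [284 164   9   6  34] 0.141 topmean [0.588  0.0635 0.1396] 34
scene [207.8 179.5] [198 168  21  24 187] 0.027 topmean [ 0.4489 -0.0619  0.0251] 124
scene [230.6 204.1] [226 199  11  10  64] 0.119 topmean [ 0.5837 -0.0835  0.1171] 57
[0.5866023  0.0677412  0.13408941] [-0.28902838  0.25471664  0.26266636]
```

View pics/wrist3.png

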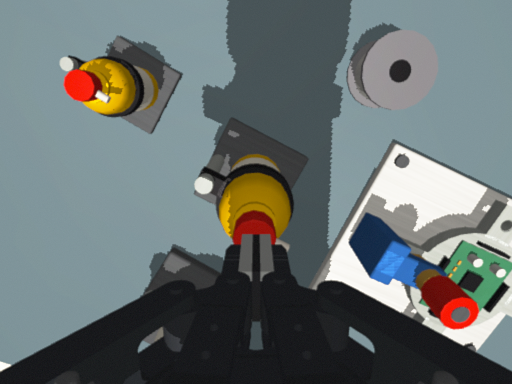

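View pics/scene3.png

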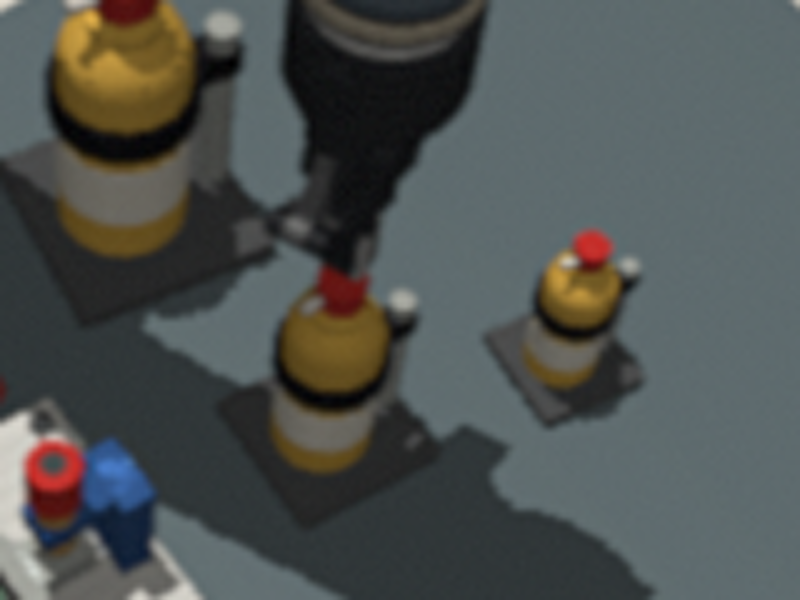

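The fingertips (258,240) are centred on the cap at (254,226), but the cap is still up and there is no force yet. I'll keep going down in small steps.

Request:
move_arm:
  series: "0 0 0.001 0; 0 0 0.001 0; 0 0 0.001 0; 0 0 0 0; 0 0 0 0; 0 0 0 0"

```text
clock: 4.98
tcp_pos: [0.5864, 0.0677, 0.1309]
ee_rot: [[0.918, 0.398, -0.0], [0.398, -0.918, -0.0], [-0.0, 0.0, -1.0]]
ft_force: [-1.0, 0.3, -0.3]
finger_gap: -0.0
```

Run:
```python
from h import *
s=robot.get_state()
p,d=robot.get_image("wrist")
cv2.imwrite("pics/wrist4.png",cv2.resize(p[180:300,180:340],(800,600),interpolation=cv2.INTER_NEAREST)[:,:,::-1])
m=np.zeros(d.shape,bool)
for r in range(205,270,4):
    m[:]=False;m[r,252]=True;a=pts("wrist",d,m,s); m[:]=False;m[r,262]=True
    print(r,a.round(4),pts("wrist",d,m,s).round(4),p[r,252],p[r,262])
M=np.linalg.inv(robot.calibration("wrist")["mount"]);K=np.array(robot.calibration("wrist")["camera_matrix"])
for z in [0,-.005,-.01,-.019]:
    q=K@(M@[0,0,z,1])[:3];print(z,q/q[2])
```

```text
205 [[0.5974 0.0749 0.1171]] [[0.5995 0.0694 0.1164]] [147 109   0] [123  93   0]
209 [[0.5952 0.0739 0.1172]] [[0.5974 0.0685 0.1168]] [167 126   0] [168 126   0]
213 [[0.5969 0.0745 0.1286]] [[0.598  0.0689 0.1254]] [108  14   8] [137  80   0]
217 [[0.5968 0.0744 0.1344]] [[0.5983 0.0692 0.1327]] [111  17   8] [108  13   6]
221 [[0.5969 0.0743 0.1402]] [[0.5978 0.0691 0.1371]] [128  16  10] [107  13   7]
225 [[0.5944 0.0733 0.1392]] [[0.5967 0.0686 0.1397]] [153  21  17] [154  20  16]
229 [[0.5926 0.0725 0.1398]] [[0.5942 0.0675 0.1385]] [152  16   8] [153  19  10]
233 [[0.5907 0.0717 0.1402]] [[0.5927 0.0669 0.1399]] [151  22  18] [150  28  22]
237 [[0.5964 0.0739 0.1584]] [[0.5981 0.0696 0.158 ]] [67 68 67] [92 93 91]
241 [[0.5968 0.074  0.1634]] [[0.5982 0.0698 0.1626]] [68 68 67] [91 92 90]
245 [[0.5963 0.0738 0.1663]] [[0.5984 0.0699 0.1671]] [59 60 59] [91 92 89]
249 [[0.597  0.074  0.1714]] [[0.5982 0.0699 0.1704]] [58 59 58] [90 91 89]
253 [[0.5965 0.0738 0.1741]] [[0.598  0.0699 0.1737]] [54 55 54] [92 92 91]
257 [[0.5967 0.0738 0.1779]] [[0.5977 0.0698 0.1766]] [52 54 53] [90 91 89]
261 [[0.597  0.0739 0.1817]] [[0.5977 0.0699 0.18  ]] [54 54 53] [92 93 91]
265 [[0.597  0.0738 0.1846]] [[0.5982 0.0702 0.1842]] [45 45 45] [92 92 90]
269 [[0.597  0.0738 0.1876]] [[0.5982 0.0702 0.187 ]] [45 45 43] [92 93 90]
0 [255.82507749 235.31494426   1.        ]
-0.005 [255.82141169 239.1974493    1.        ]
-0.01 [255.81753642 243.30180869   1.        ]
-0.019 [255.80997264 251.31271794   1.        ]
```

View pics/wrist4.png

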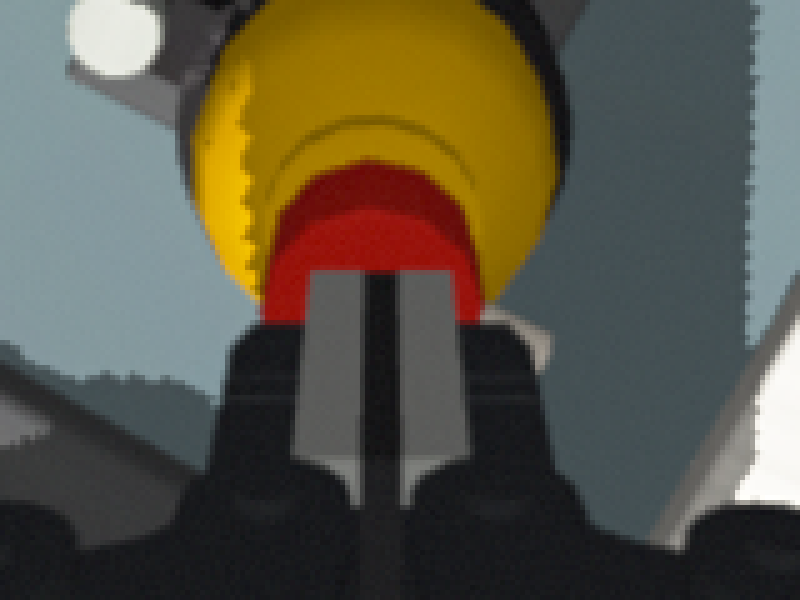

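Depth puts the visible pad tips at z≈0.157, so they are well above the cap even though the TCP reads 0.131. I'll carry on down slowly and watch the force.

Request:
move_arm:
  series: "0 0 0.002 0; 0 0 0.002 0; 0 0 0.002 0; 0 0 0 0; 0 0 0 0; 0 0 0 0"

```text
clock: 5.53
tcp_pos: [0.5865, 0.0677, 0.1249]
ee_rot: [[0.918, 0.398, 0.0], [0.398, -0.918, -0.0], [0.0, 0.0, -1.0]]
ft_force: [1.5, -0.1, -1.3]
finger_gap: -0.0002
```

Request:
move_arm:
  series: "0 0 0.002 0; 0 0 0.001 0; 0 0 0.001 0; 0 0 0 0; 0 0 0 0; 0 0 0 0"

```text
clock: 6.03
tcp_pos: [0.5865, 0.0677, 0.1209]
ee_rot: [[0.918, 0.398, 0.0], [0.398, -0.918, -0.0], [0.0, 0.0, -1.0]]
ft_force: [0.3, 0.0, 0.4]
finger_gap: 0.0002
```

Run:
```python
from h import *
s=robot.get_state()
p,d=robot.get_image("wrist")
cv2.imwrite("pics/wrist5.png",cv2.resize(p[180:300,180:340],(800,600),interpolation=cv2.INTER_NEAREST)[:,:,::-1])
m=np.zeros(d.shape,bool)
for r in range(225,250,2):
    m[:]=False;m[r,249]=True;a=pts("wrist",d,m,s)
    print(r,a.round(4),p[r,249])
p,d=robot.get_image("scene")
cv2.imwrite("pics/scene5.png",cv2.resize(p[110:230,220:380],(800,600),interpolation=cv2.INTER_CUBIC)[:,:,::-1])
for n in ["scene"]:
  m=np.zeros(d.shape,bool);m[150:172,280:298]=True
  P=pts(n,d,m).reshape(22,18,3)
  for r in range(0,22,2): print(150+r,[(P[r,c]*1000).round(0).astype(int).tolist() for c in (4,7,10)],p[150+r,287])
```

```text
225 [[0.5957 0.0755 0.1338]] [117  14  10]
227 [[0.5958 0.0755 0.1368]] [117  16  10]
229 [[0.5959 0.0754 0.1393]] [125  20  18]
231 [[0.595  0.0751 0.1396]] [166  26  19]
233 [[0.5943 0.0747 0.1403]] [163  30  26]
235 [[0.596  0.0753 0.1465]] [96 97 95]
237 [[0.5964 0.0754 0.1495]] [96 97 96]
239 [[0.5962 0.0753 0.1513]] [97 98 96]
241 [[0.5961 0.0752 0.1531]] [98 99 96]
243 [[0.5955 0.0749 0.1538]] [96 96 94]
245 [[0.5962 0.0752 0.1572]] [97 97 95]
247 [[0.5958 0.075  0.1581]] [98 99 97]
249 [[0.5955 0.0748 0.1594]] [98 99 97]
150 [[604, 30, 247], [610, 32, 253], [610, 41, 245]] [16 16 19]
152 [[606, 30, 243], [609, 34, 243], [609, 42, 237]] [13 13 16]
154 [[609, 27, 241], [586, 57, 192], [599, 53, 209]] [17 17 21]
156 [[608, 29, 232], [592, 52, 195], [594, 60, 191]] [22 22 23]
158 [[609, 29, 226], [613, 33, 227], [600, 54, 196]] [36 37 37]
160 [[617, 21, 236], [614, 32, 223], [606, 49, 200]] [19 19 19]
162 [[621, 19, 235], [615, 33, 217], [609, 47, 198]] [14 16 17]
164 [[620, 20, 226], [613, 35, 205], [609, 48, 190]] [16 17 17]
166 [[586, 54, 149], [591, 57, 153], [598, 59, 160]] [17 18 19]
168 [[584, 56, 137], [590, 60, 142], [595, 64, 144]] [75 19 17]
170 [[587, 54, 135], [592, 58, 138], [596, 64, 138]] [86 16 15]
```

View pics/wrist5.png

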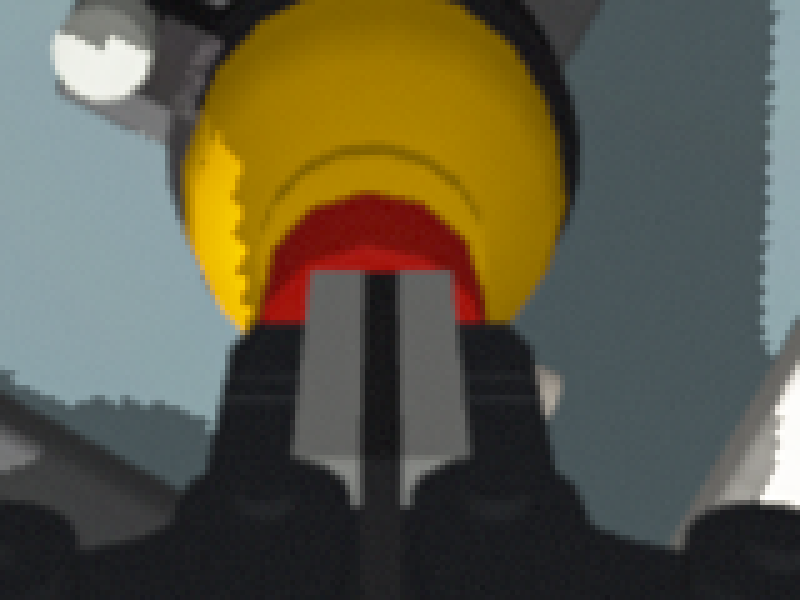

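View pics/scene5.png

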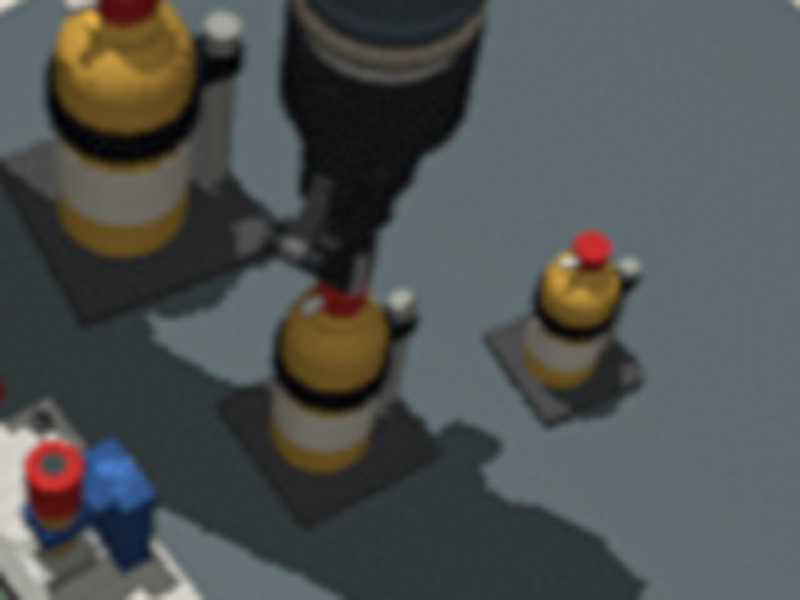

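Request:
move_arm:
  series: "0 0 0.002 0; 0 0 0.002 0; 0 0 0.001 0; 0 0 0 0; 0 0 0 0; 0 0 0 0"

```text
clock: 6.63
tcp_pos: [0.5869, 0.0678, 0.1166]
ee_rot: [[0.918, 0.397, 0.001], [0.397, -0.918, -0.0], [0.001, 0.0, -1.0]]
ft_force: [-1.7, 0.2, 6.8]
finger_gap: -0.0001
```

Request:
move_arm:
  series: "0 0 0.001 0; 0 0 0.001 0; 0 0 0 0; 0 0 0 0; 0 0 0 0"

```text
clock: 7.05
tcp_pos: [0.5869, 0.0678, 0.1149]
ee_rot: [[0.918, 0.398, 0.001], [0.398, -0.918, -0.0], [0.001, 0.001, -1.0]]
ft_force: [-0.9, -0.3, 7.7]
finger_gap: 0.0001
```

Request:
move_arm:
  series: "0 0 0.001 0; 0 0 0.001 0; 0 0 0.001 0; 0 0 0 0; 0 0 0 0; 0 0 0 0"

```text
clock: 7.55
tcp_pos: [0.5871, 0.0678, 0.1136]
ee_rot: [[0.918, 0.397, 0.002], [0.397, -0.918, -0.001], [0.001, 0.001, -1.0]]
ft_force: [-4.6, -1.8, 16.5]
finger_gap: -0.0001
```

```bash
python3 - <<'E'
from h import *
for n in ["wrist","scene"]:
    s=robot.get_state()
    p,d=robot.get_image(n)
    cv2.imwrite(f"pics/{n}6.png",p[:,:,::-1])
    for ce,st,m in redblobs(p):
        P=pts(n,d,m,s); zt=np.percentile(P[:,2],90); T=P[P[:,2]>zt-.005]
        print(n,ce.round(1),st,zt.round(4),"topmean",T.mean(0).round(4),len(T))
E
python3 st.py
```

```text
wrist [61.  84.6] [  41   67   43   36 1137] 0.1051 topmean [0.6197 0.1913 0.104 ] 1030
wrist [252.4 231.2] [233 221  43  24 487] 0.1339 topmean [0.5944 0.0736 0.1327] 263
wrist [465.8 320.6] [ 436  293   65   61 2157] 0.117 topmean [ 0.5841 -0.076   0.1179] 1070
scene [244.6 104.7] [238 100  14  11 113] 0.1941 topmean [0.4253 0.0609 0.1923] 108
scene [337.9 159.5] [335 157   7   6  31] 0.1059 topmean [0.6188 0.1891 0.1042] 29
scene [207.7 179.2] [198 168  21  24 189] 0.0271 topmean [ 0.4491 -0.0614  0.0251] 121
scene [230.6 204. ] [226 199  11  10  65] 0.1186 topmean [ 0.5832 -0.0839  0.117 ] 61
7.65 [0.5871 0.0678 0.1136] [-5.13 -1.38 16.75] -0.0002720661413861684 R [[0.918, 0.397, 0.002], [0.397, -0.918, -0.001], [0.001, 0.001, -1.0]]
```

View pics/wrist6.png

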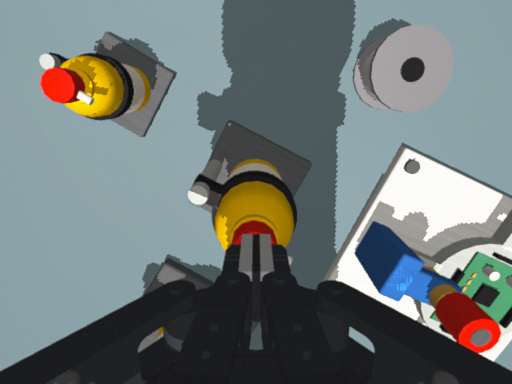

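The cap top now reads 0.134 and the force jumped to 16.5 N, well above the 8 N spring, so it is on its hard stop. The real tips are about 20 mm behind the reported TCP, which I'll allow for at the knob. I'm releasing the cap now.

Request:
move_arm:
  series: "0 0 -0.004 0; 0 0 -0.006 0; 0 0 -0.012 0; 0 0 -0.02 0; 0 0 -0.025 0; 0 0 -0.02 0; 0 0 0 0; 0 0 0 0"

```text
clock: 8.32
tcp_pos: [0.587, 0.0678, 0.1992]
ee_rot: [[0.918, 0.397, 0.002], [0.397, -0.918, 0.0], [0.002, 0.001, -1.0]]
ft_force: [-0.4, -0.8, -0.5]
finger_gap: 0.0
```

```bash
python3 - <<'E'
from h import *
for n in ["wrist","scene"]:
    s=robot.get_state()
    p,d=robot.get_image(n)
    cv2.imwrite(f"pics/{n}7.png",p[:,:,::-1])
    for ce,st,m in redblobs(p):
        P=pts(n,d,m,s); zt=np.percentile(P[:,2],90); T=P[P[:,2]>zt-.005]
        print(n,ce.round(1),st,zt.round(4),"topmean",T.mean(0).round(4),"mid",((T.max(0)+T.min(0))/2).round(4),len(T))
E
python3 st.py "[.5825,-.0815,.2]"
```

```text
wrist [124.6  88.8] [113  78  25  23 423] 0.1051 topmean [0.6194 0.1916 0.1041] mid [0.6191 0.1921 0.1033] 413
wrist [254.3 199.7] [239 183  31  34 810] 0.1405 topmean [0.5872 0.0691 0.1397] mid [0.5869 0.0689 0.1386] 765
wrist [405.9 257.3] [387 239  41  40 910] 0.1171 topmean [ 0.5824 -0.079   0.1162] mid [ 0.5817 -0.0805  0.1153] 533
wrist [311.2 282.8] [302 276  19  15 181] 0.025 topmean [ 0.5041 -0.0321  0.0686] mid [ 0.5409 -0.0014  0.145 ] 79
scene [244.6 104.7] [238 100  14  11 112] 0.1942 topmean [0.4252 0.0611 0.1925] mid [0.4253 0.0613 0.1933] 108
scene [337.9 159.5] [335 157   7   6  31] 0.1053 topmean [0.6191 0.1893 0.1039] mid [0.6192 0.19   0.1038] 31
scene [288.2 166. ] [284 163   9   7  52] 0.1424 topmean [0.5866 0.0661 0.1401] mid [0.5864 0.0662 0.1416] 50
scene [208.4 180.1] [198 168  22  24 213] 0.0268 topmean [ 0.4524 -0.0613  0.0247] mid [ 0.448  -0.0602  0.0259] 147
scene [230.4 204.2] [226 199  11  10  61] 0.1182 topmean [ 0.5833 -0.0848  0.1164] mid [ 0.5814 -0.085   0.1173] 59
8.42 [0.5857 0.0674 0.1971] [ 0.16 -0.04  0.65] 0.0003895491887645902 R [[0.918, 0.397, -0.002], [0.397, -0.918, -0.0], [-0.002, -0.0, -1.0]]
shift tool [-0.0621  0.1353 -0.0028]
```

View pics/wrist7.png

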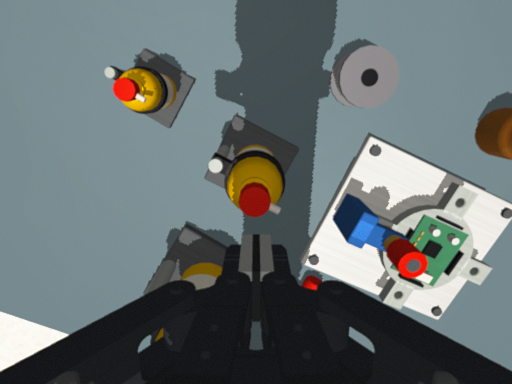

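The cap is back up at 0.140. I'm moving over the knob and opening the gripper.

Request:
move_arm:
  series: "-0.0125 0.027 0 0; -0.0125 0.027 0 0; -0.0125 0.027 0 0; -0.0125 0.027 0 0; -0.0125 0.027 0 0; 0 0 0 0; 0 0 0 0; 0 0 0 0"
  gripper: -1

```text
clock: 9.08
tcp_pos: [0.5821, -0.0803, 0.1968]
ee_rot: [[0.917, 0.398, -0.002], [0.398, -0.917, 0.001], [-0.001, -0.002, -1.0]]
ft_force: [-0.3, 0.2, -0.6]
finger_gap: 0.0855
```

Request:
move_arm:
  series: "0 0 0 0; 0 0 0 0; 0 0 0 0"

```text
clock: 9.33
tcp_pos: [0.5828, -0.0796, 0.1978]
ee_rot: [[0.917, 0.4, -0.0], [0.4, -0.917, 0.0], [-0.0, -0.0, -1.0]]
ft_force: [0.2, -0.0, 0.2]
finger_gap: 0.0851
```

```bash
python3 - <<'E'
from h import *
for n in ["wrist","top","scene"]:
    s=robot.get_state()
    p,d=robot.get_image(n)
    cv2.imwrite(f"pics/{n}8.png",p[:,:,::-1])
    for ce,st,m in redblobs(p):
        P=pts(n,d,m,s); zt=np.percentile(P[:,2],90); T=P[P[:,2]>zt-.005]
        print(n,ce.round(1),st,zt.round(4),"topmean",T.mean(0).round(4),"mid",((T.max(0)+T.min(0))/2).round(4),len(T),"r.117",ray(n,ce,.117,s).round(4)[:2])
    if n=="wrist":
        m=np.zeros(d.shape,bool)
        for c in range(0,512): 
            pass
        m[200:300,60:470]=True;m&=d<.25
        P=pts(n,d,m,s);print("nearest-low finger z",np.percentile(P[:,2],[0,1,5]))
E
python3 st.py "[.5822,-.0815,.13]"
```

```text
wrist [ 57.3 112.6] [  39   96   39   35 1061] 0.1406 topmean [0.5867 0.0679 0.1397] mid [0.5864 0.0681 0.1389] 998 r.117 [0.5807 0.0795]
wrist [257.  190.3] [242 173  31  37 704] 0.1175 topmean [ 0.5827 -0.0806  0.1165] mid [ 0.5818 -0.0808  0.1156] 577 r.117 [ 0.585  -0.0796]
wrist [195.1 259.2] [ 177  230   37   61 1188] 0.0254 topmean [ 0.4504 -0.0581  0.0238] mid [ 0.4477 -0.0583  0.0238] 902 r.117 [ 0.5084 -0.056 ]
nearest-low finger z [0.23059919 0.23217364 0.23515643]
top [148.5 173. ] [145 170   8   7  42] 0.1077 topmean [0.6188 0.1921 0.1052] mid [0.6188 0.1921 0.1066] 39 r.117 [0.6176 0.1888]
top [201.9 186.8] [197 182  11  11  90] 0.1425 topmean [0.5855 0.0686 0.1407] mid [0.5851 0.0685 0.1408] 89 r.117 [0.5873 0.0718]
top [199.7 266.8] [192 259  16  16 196] 0.1948 topmean [0.4237 0.0641 0.1932] mid [0.4241 0.0644 0.1931] 194 r.117 [0.4151 0.0748]
scene [337.9 159.5] [335 157   7   6  31] 0.1065 topmean [0.6193 0.1891 0.1044] mid [0.6187 0.1891 0.1044] 26 r.117 [0.6248 0.1814]
scene [288.2 166.1] [284 162   9   9  68] 0.1419 topmean [0.5863 0.0658 0.14  ] mid [0.5868 0.0659 0.1401] 65 r.117 [0.5753 0.0769]
scene [199.9 171.5] [198 168   4   9  25] 0.0269 topmean [ 0.4172 -0.0648  0.0245] mid [ 0.4197 -0.0645  0.0252] 11 r.117 [ 0.4759 -0.0944]
scene [230.4 203.9] [226 199  10  10  52] 0.1182 topmean [ 0.5828 -0.0845  0.1166] mid [ 0.5815 -0.0831  0.1167] 51 r.117 [ 0.583  -0.0845]
9.48 [ 0.5828 -0.0804  0.198 ] [ 0.56 -0.05  1.24] 0.08534933957622179 R [[0.917, 0.399, 0.0], [0.399, -0.917, 0.0], [0.0, 0.0, -1.0]]
shift tool [-0.001   0.0008  0.068 ]
```

View pics/wrist8.png

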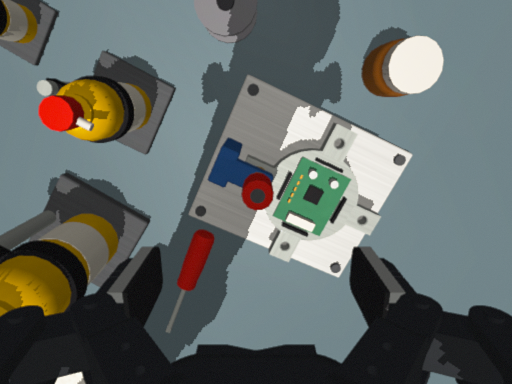

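The knob (257,190) is centred between the open jaws (columns 158 and 353 give a centre of 256). I'm descending to TCP z≈0.066, which puts the tips at about 0.09 once closed on the knob.

Request:
move_arm:
  series: "-0.001 0.001 0.025 0; 0 0 0.025 0; 0 0 0.025 0; 0 0 0.02 0; 0 0 0.015 0; 0 0 0.01 0; 0 0 0 0; 0 0 0 0"

```text
clock: 10.15
tcp_pos: [0.5824, -0.0822, 0.078]
ee_rot: [[0.918, 0.398, -0.0], [0.398, -0.918, 0.0], [-0.0, -0.0, -1.0]]
ft_force: [1.0, -0.4, 1.3]
finger_gap: 0.0856
```

```bash
python3 - <<'E'
from h import *
for n in ["wrist"]:
    s=robot.get_state()
    p,d=robot.get_image(n)
    cv2.imwrite(f"pics/{n}9.png",p[:,:,::-1])
    for ce,st,m in redblobs(p):
        P=pts(n,d,m,s); zt=np.percentile(P[:,2],90); T=P[P[:,2]>zt-.005]
        print(n,ce.round(1),st,zt.round(4),"topmean",T.mean(0).round(4),"mid",((T.max(0)+T.min(0))/2).round(4),len(T))
E
python3 st.py "[.5822,-.0813,.066]"
```

```text
wrist [253.6 259.4] [ 225  225   58   73 2784] 0.1173 topmean [ 0.5833 -0.0806  0.1164] mid [ 0.5817 -0.0811  0.1153] 1916
wrist [171.2 317.9] [ 149  285   44   75 1867] 0.0255 topmean [ 0.4619 -0.0585  0.0242] mid [ 0.5084 -0.0579  0.1007] 1286
10.2 [ 0.583  -0.0823  0.0788] [-0.4  -0.06 -0.03] 0.08546902626628897 R [[0.918, 0.398, 0.002], [0.398, -0.918, -0.0], [0.001, 0.001, -1.0]]
shift tool [-0.0004 -0.0012  0.0128]
```

View pics/wrist9.png

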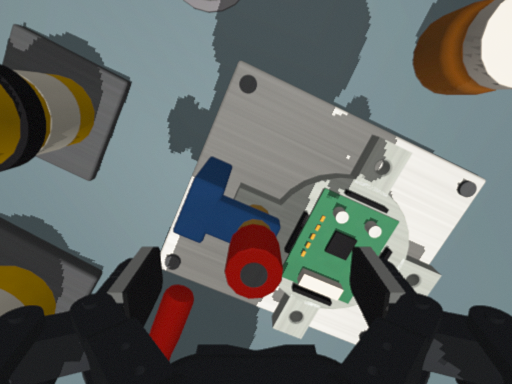

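The knob top at (254,272) sits between the jaws. I'm going the last 12 mm down and then closing.

Request:
move_arm:
  series: "0 -0.001 0.006 0; 0 0 0.006 0; 0 0 0 0; 0 0 0 0; 0 0 0 0"

```text
clock: 10.62
tcp_pos: [0.582, -0.0815, 0.0661]
ee_rot: [[0.918, 0.397, 0.0], [0.397, -0.918, -0.0], [0.0, 0.0, -1.0]]
ft_force: [0.2, -0.1, -0.2]
finger_gap: 0.0856
```

Request:
move_arm:
  series: "0 0 0 0; 0 0 0 0; 0 0 0 0; 0 0 0 0; 0 0 0 0; 0 0 0 0"
  gripper: 1

```text
clock: 11.12
tcp_pos: [0.5818, -0.0813, 0.0662]
ee_rot: [[0.918, 0.398, 0.0], [0.398, -0.918, -0.0], [-0.0, 0.0, -1.0]]
ft_force: [-0.6, -0.0, 3.0]
finger_gap: 0.0247
```

```bash
python3 - <<'E'
from h import *
for n in ["wrist","scene"]:
    s=robot.get_state()
    p,d=robot.get_image(n)
    p2=p if n=="wrist" else cv2.resize(p[140:260,160:320],(800,600),interpolation=cv2.INTER_CUBIC)
    cv2.imwrite(f"pics/{n}10.png",p2[:,:,::-1])
    for ce,st,m in redblobs(p):
        P=pts(n,d,m,s); zt=np.percentile(P[:,2],90); T=P[P[:,2]>zt-.005]
        print(n,ce.round(1),st,zt.round(4),"topmean",T.mean(0).round(4),len(T))
E
python3 st.py
```

```text
wrist [255.7 272.5] [ 226  234   61   81 3345] 0.1173 topmean [ 0.5833 -0.0806  0.1164] 2253
wrist [151.1 370.4] [140 356  21  26 217] 0.0256 topmean [ 0.4314 -0.0586  0.0319] 215
scene [337.8 159.4] [335 157   7   6  32] 0.1054 topmean [0.6187 0.1892 0.1037] 29
scene [288.2 166.1] [284 162   9   9  67] 0.1414 topmean [0.5867 0.0658 0.1395] 65
scene [206.1 178.2] [198 168  18  24 156] 0.0259 topmean [ 0.4434 -0.0634  0.024 ] 112
scene [234.1 204.9] [233 202   3   6  11] 0.1184 topmean [ 0.5894 -0.0793  0.1166] 11
11.22 [ 0.5819 -0.0813  0.0662] [-1.69  0.85  3.79] 0.024680576498656504 R [[0.918, 0.398, 0.0], [0.398, -0.918, -0.0], [0.0, 0.0, -1.0]]
```

View pics/wrist10.png

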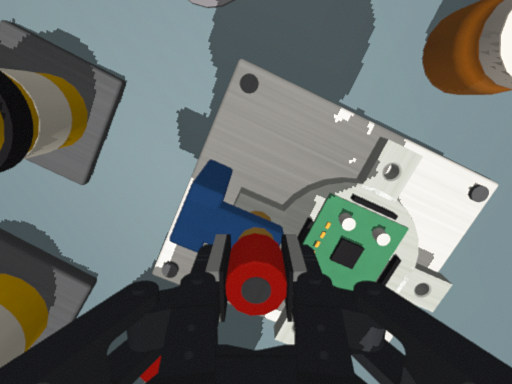

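View pics/scene10.png

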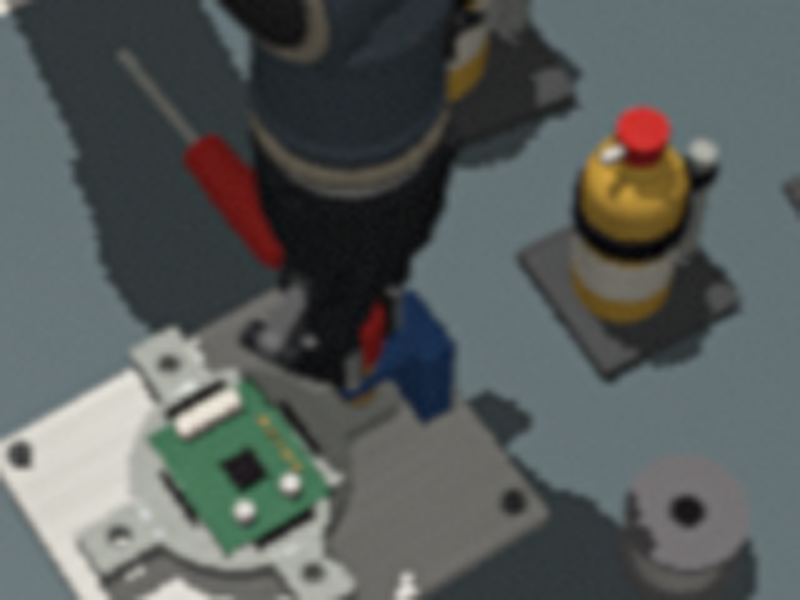

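The pads close around the knob (256,272) with a gap of 24.7 mm, so it is gripped. I'm pulling straight up.

Request:
move_arm:
  series: "0 0 -0.002 0; 0 0 -0.002 0; 0 0 -0.002 0; 0 0 -0.002 0; 0 0 -0.002 0; 0 0 -0.002 0; 0 0 0 0; 0 0 0 0"

```text
clock: 11.88
tcp_pos: [0.5818, -0.0813, 0.0778]
ee_rot: [[0.918, 0.398, -0.0], [0.398, -0.918, 0.0], [0.0, -0.0, -1.0]]
ft_force: [3.6, 0.8, -9.0]
finger_gap: 0.0244
```

```bash
cat > k.py <<'E'
from h import *
import sys
s=robot.get_state()
p,d=robot.get_image("wrist")
cv2.imwrite(f"pics/{sys.argv[1]}.png",p[:,:,::-1])
for ce,st,m in redblobs(p):
    P=pts("wrist",d,m,s); zt=np.percentile(P[:,2],90); T=P[P[:,2]>zt-.005]
    print(ce.round(1),st,zt.round(4),"topmean",T.mean(0).round(4),len(T))
print(np.round(s["tcp_pos"],4),np.round(s["ft_force"],1),s["finger_gap"],s["clock"])
E
python3 k.py w11
```

```text
[255.7 272.5] [ 226  234   61   81 3338] 0.1287 topmean [ 0.5833 -0.0806  0.1279] 2264
[155.1 364.7] [148 356  13  15  92] 0.0255 topmean [ 0.4267 -0.0601  0.033 ] 92
[ 0.5818 -0.0813  0.0778] [ 3.6  0.8 -9. ] 0.024368829007617276 11.8833
```

The knob rose 11.5 mm with no slip. I'm continuing to the stop.

Request:
move_arm:
  series: "0 0 -0.002 0; 0 0 -0.001 0; 0 0 -0.001 0; 0 0 -0.001 0; 0 0 0 0; 0 0 0 0; 0 0 0 0"

```text
clock: 12.52
tcp_pos: [0.5818, -0.0813, 0.0824]
ee_rot: [[0.918, 0.398, -0.0], [0.398, -0.918, 0.0], [-0.0, -0.0, -1.0]]
ft_force: [5.2, 0.5, -14.7]
finger_gap: 0.0246
```

```bash
python3 k.py w12
```

```text
[255.8 272.5] [ 226  234   61   81 3340] 0.1333 topmean [ 0.5832 -0.0807  0.1325] 2258
[174.5 284.3] [169 282  11   6  35] 0.0143 topmean [ 0.4841 -0.0492  0.0123] 24
[156.8 362. ] [152 356   9  11  49] 0.0252 topmean [ 0.4262 -0.0607  0.0342] 49
[ 0.5818 -0.0813  0.0824] [  5.2   0.5 -14.7] 0.024588427146680615 12.5167
```

Request:
move_arm:
  series: "0 0 -0.001 0; 0 0 0 0; 0 0 0 0; 0 0 0 0; 0 0 0 0; 0 0 0 0"

```text
clock: 13.07
tcp_pos: [0.5817, -0.0813, 0.0825]
ee_rot: [[0.918, 0.398, -0.0], [0.398, -0.918, 0.001], [0.0, -0.001, -1.0]]
ft_force: [6.9, 0.6, -20.4]
finger_gap: 0.0242
```

```bash
python3 k.py w13
python3 - <<'E'
from h import *
for n in ["scene"]:
    p,d=robot.get_image(n)
    cv2.imwrite("pics/scene13.png",p[:,:,::-1])
E
```

```text
[255.8 272.4] [ 226  234   61   81 3332] 0.1333 topmean [ 0.5832 -0.0806  0.1325] 2247
[174.5 284.3] [169 282  11   6  35] 0.0145 topmean [ 0.4838 -0.0488  0.0127] 20
[156.8 362. ] [152 356   9  11  49] 0.0251 topmean [ 0.4261 -0.0607  0.0343] 49
[ 0.5817 -0.0813  0.0825] [  6.9   0.6 -20.4] 0.024206692155144312 13.0667
```

View pics/w13.png

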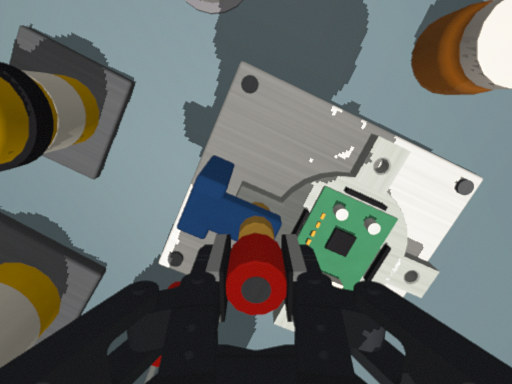

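View pics/scene13.png

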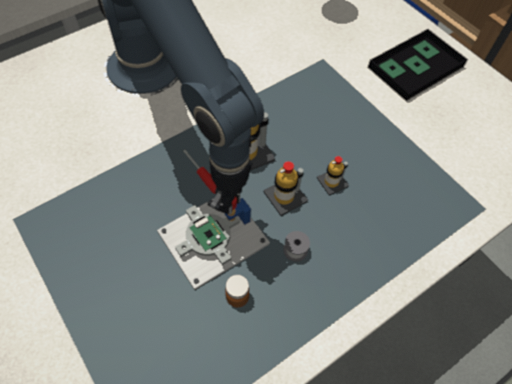

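The knob is at its hard stop: the pull rose from 14.7 to 20.4 N with no more movement, and the top reads 0.1325, up 16 mm. The brass sleeve shows below the knob at (258,225), and the board, jar, spool and screwdriver haven't moved.

```bash
python3 -c "
from rig import robot
print(robot.sign_off())"
```

```text
the job is handed in; nothing more can be done
None
```

The job is done and handed in after about 13 s. The plunger got its squirt first, and the arm is now holding the knob fully up.

- **Squirt:** I pressed the middle-sized can's cap with the fingers shut. Its top went from 140 mm to about 134 mm and the force jumped to about 16.5 N, so it was on its stop. After release it read about 140 mm again. The plunger stayed seated throughout, with the knob top at about 117 mm.
- **Knob:** I gripped it from above (finger gap about 24.5 mm) and pulled it straight up. The top rose about 16 mm to about 132.5 mm. One more 1 mm of pull raised the force from 14.7 to 20.4 N with no movement and no slip, so it is at its stop.
- **Other things:** In the last pictures the board, jar, spool and screwdriver looked unmoved. I judged that by eye and did not measure it.

**Disagreement:** The shut fingertips were about 20 mm behind the reported TCP, not at it. Contact with the cap and the wrist depth image both showed this, and I allowed for it when gripping the knob. The cameras also differed by up to about 4 mm on the knob's sideways position, and I used the wrist camera's value.

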